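# Slide the chopping board home and latch it

### The arm

A 7-joint arm with a two-finger parallel gripper is mounted at the origin on the work surface. World frame = base frame: x ahead of the robot, y to its left, z up, the work surface at z = 0. Lengths are in m, angles in rad, forces in N, time in s.
With the tool pointing down it reaches from about 0.4 to 0.875 m from the base axis. Payload 6.5 kg.
Tool frame: the origin (TCP) lies midway between the tips of the shut fingers; the grasp point (between the pads) lies 19 mm behind it; z points along the fingers, y is the line along which they close (so a half turn about z gives the same grasp; the last joint's range is limited). The gripper opens to 85 mm and grips with 20 to 120 N. Pads are 22 mm wide; open, the fingers measure 114 mm over their backs; the gripper's body (76 mm by 85 mm) begins 54 mm behind the grasp point. The pads swing forward as they close: fully open they stand 13 mm farther back than shut.
Start: joints at [-0.066, 0.536, -0.004, 1.538, 0.003, 1.067, -0.071], TCP at [0.65, -0, 0.206] pointing down, gripper open.
Joint ranges: [-2.7, 2.7], [-0.37, 2.16], [-1.27, 1.26], [0.24, 2.4], [-1.31, 4.45], [0.19, 1.91], [-2.76, 2.76]. Speed limits (rad/s): [2.39, 2.39, 3.14, 3.14, 3.14, 3.14, 3.14].

### API

Orientations are given as a rotation vector (axis times angle).
In Python, from plant import * gives the robot as it stands.
- The arm moves only by the tool servo_tool, never from a script. Its arguments are lists of equal length, an entry for each row: "travel": the shift along the tool's x, y, z each as a share of 0.1 m, from -1 to 1, a list of three; "angular": the turn, a rotation vector about the tool's x, y, z each as a share of 180 degrees, from -1 to 1, a list of three. A call has 1 to 5 rows; each row is the pose to reach, as a shift and turn from the pose commanded when the call began, along the tool's axes at that moment, turning the shorter way round; what a row does not reach only later rows make up. A row lasts 1/10 s, in which the tool goes at most 50 mm and 8.59 degrees, less where a joint would pass 70% of its speed; a pose out of reach is approached as far as the arm can. A call with a number of a shift or a turn outside -1 to 1 is refused whole. A call with a gripper value outside its range is refused whole. "gripper" is the gripper's target within -1 to 1 (fully open at 1, half-way at 0, shut at -1), set as the call begins (left out, the last holds). The fingers move at their own pace and stop on an object; the grip force is fixed at half the most. Time passes only in rows, so rows that repeat a pose let the fingers close. It gives the time, the measured TCP pose, the force, the opening and the grip force at its end, in the units of the state.
- read_state(): the state, without advancing time (a new reading comes with each control period).
- camera(name): name is "scene" or "side" or "wrist"; returns a dict with "color" (384x512x3 uint8, red, green, blue), "range_z" (384x512 float32, m along the optical axis (not along the pixel's ray), 0 where there is no reading), "camera_matrix" (3x3 intrinsics, pixels), "view" (4x4, takes a point from world to camera coordinates); the wrist camera has in their place "hand_eye" (4x4, takes a point from camera to tool coordinates, whose origin is the TCP and whose axes are the flange's). Camera axes: x right, y up, looking along -z (the intrinsics and any distortion apply to the point x, -y, -z); pixel columns grow to the right and rows downward; lengths in m; the calibration is good to about 2 mm. A picture is of the moment at which its call begins: read the wrist's pose just before it.
- close_job(): hands the job in; it is judged then, once.
The state is a dict: "clock": time; "joint_positions": joint angles; "dq": joint speeds; "tau": joint torques, N m; "ee_pos": TCP position; "tcp_rot": TCP orientation; "ft_force": force on the tool from outside, world axes, zero at the start; "moment": the same for the moment, N m; "opening": opening from 0.0 (shut) to 1.0 (fully open); "gripper_force": force on a finger pad.
Only numpy, scipy, OpenCV 4.12 (cv2) and the standard library are available. Lean on these libraries where they do the work, as an engineer would, in place of code of your own. Each camera call takes 0.05 s, during which the arm holds its last target. There are 200 camera calls.

### The job

With closed fingers, gently push the wooden chopping board by its rear edge along its rails until you feel it drop into the locating notches and lie level there, and stop pushing then, without ramming it. Then push the red latch all the way round so that it lies across the rails behind the board, and leave it there. Do not lift the board, keep your hands off the white ramekin that rides upright on it, and leave the other kitchen things where they stand.

Things in the scene. Friction and masses are not known exactly. Their poses are not given: they have to be found in the camera images.
- frame: Fixed steel frame 430 x 220 mm. Origin: centre of its underside, on the counter; +x is the way the board slides, z up. Two aluminium rails along x, tops 30 mm high, between side guides (inner faces 82.5 mm off the centre line, tops 46 mm high). Notches 24 mm long, 7 mm deep in the rails: outer pair at x = 175, y = +-65 mm, inner pair at x = 25, y = +-40 mm. End bar at +x, 36 mm high
- seat (a point): point of the frame, 100 mm along +x from its centre and 23 mm above the counter (the notch floors), where the board's origin lies when the board is home in the notches (3 mm of play along the rails each way)
- board: Loose wooden board 200 (along the rails) x 160 x 24 mm, 0.45 to 0.8 kg, four cleats below it, 9 mm high, 18 mm long. Origin: its centre, at the cleats' undersides: 30 mm above the counter on the rails, 23 mm once dropped; wood 9 to 33 mm above it. Axes as the frame's, it goes to +x. Starts 110 to 190 mm short of home. Sliding takes 3 to 7 N; once dropped, the notch walls stop it
- board_rear (a point): centre of the board's rear face (the -x end, which is pushed): 100 mm behind the board's centre, half-way up the wood
- latch (a joint): angle (rad) of the red latch about an upright pivot: 0 = its arm points to the frame's -x, beside the rails, out of the way; it starts between -0.5 (leaning outwards) and 0 and grows as it swings inwards over the rails; 1.57 = closed (end stop), arm along the frame's +y, close behind the seated board. Stays where it is left; takes about 1 N at the post
- latch_hinge (a point): the latch's pivot axis, on the outside of the guide on the frame's -y side, 15 mm behind the rear edge of the seated board, 54 mm above the counter. The latch arm is 14 mm wide and lies 48 to 60 mm above the counter
- latch_post (a point): top centre of the upright red post near the end of the latch arm, 65 mm from the pivot; post of 14 mm diameter, rises from the arm to 90 mm above the counter. Push the latch by it
- ramekin: White ceramic ramekin, 66 mm across, 42 mm high, standing on the front half of the board, not fixed. Origin: centre of its underside
- sauce: yellow squeeze bottle, 54 mm across, 160 mm high; bystander, origin at its underside
- mill: dark wooden pepper mill, 56 mm across, 172 mm high; bystander, origin at its underside
- deli: clear tub with white lid, 90 mm across, 75 mm high; bystander, origin at its underside
- bowl: steel bowl, 120 mm across, 50 mm high; bystander, origin at its underside
- oil: green glass bottle, 68 mm across, 190 mm high; bystander, origin at its underside
- spoon: spoon lying on the counter; bystander
Things that resemble listed ones, but are neither listed nor needed, are in the scene too. Several things have the shape of the ramekin; the one meant has the colours described above.

How it is judged:
On the way:
1. the board has dropped level into the notches while the latch is still open (z of board in the frame of frame between 0.0205 and 0.026 m and x of board in the frame of frame between 0.092 and 0.108 m and y of board in the frame of frame between -0.007 and 0.007 m and angle between board's own z axis and vertical below 0.025 rad and value of joint latch below 0.5 rad), for 0.2 s.
At the end, for the whole second after the job is handed in: The board lies level in the notches (origin within 8 mm of the seat along the rails and 7 mm across, less than 3 mm above the notch floors, tilt under 0.025 rad) and at rest, the ramekin stands upright on it, and the latch is closed (joint above 1.40 rad) (z of board in the frame of frame between 0.0205 and 0.026 m and x of board in the frame of frame between 0.092 and 0.108 m and y of board in the frame of frame between -0.007 and 0.007 m and angle between board's own z axis and vertical below 0.025 rad and angle between ramekin's own z axis and vertical below 0.2 rad and x of ramekin in the frame of board between -0.09 and 0.1 m and y of ramekin in the frame of board between -0.08 and 0.08 m and z of ramekin in the frame of board between 0.025 and 0.045 m and value of joint latch above 1.4 rad and velocity of joint latch below 0.05 rad/s and linear speed of each of board, ramekin below 0.01 m/s); the robot touches nothing.
It fails at once if the board is lifted off its rails or tipped (z of board in the frame of frame above 0.042 m or angle between board's own z axis and vertical above 0.15 rad).
It fails at once if the board is rammed: the fingers press on it with more than 50 N (contact force between the fingers and board above 50 N).
It fails at once if the ramekin is touched by the robot (contact force between any of the fingers, the arm and ramekin above 0.3 N).
It fails at once if the ramekin tips or leaves the board (not (angle between ramekin's own z axis and vertical below 0.2 rad and x of ramekin in the frame of board between -0.09 and 0.1 m and y of ramekin in the frame of board between -0.08 and 0.08 m and z of ramekin in the frame of board between 0.025 and 0.045 m)).
It fails at once if another kitchen thing is moved more than 20 mm (distance of any of sauce, mill, deli, bowl, oil, spoon from where it was at the start of the episode above 0.02 m).
It also fails if it takes over 64 s, if anything falls off the work surface, if the arm or the gripper's body presses on something with over 40 N, if the wrist force passes 120 N, or if a joint passes its speed limit or range.

## Working session

There is one attempt and no reset: what is moved stays moved. The work goes in short steps, Python scripts to look and compute and a tool call to move; the robot and the scene stay as the last step left them, time stands still between calls to the robot, and variables do not carry over. Pictures are saved under pics/ and viewed, at most 10 in all, crops included, and the job is handed in when it is done.

Besides the shell and the picture viewer there is one more tool, called in YAML: its name, and indented under it one key for each argument. servo_tool: Moves the arm, as the interface text tells. Its arguments: {"type":"object","properties":{"travel":{"type":"array"},"angular":{"type":"array"},"gripper":{"type":"number"}},"required":["travel","angular"]}

```bash
mkdir -p pics
python3 - <<'E'
from plant import *
import cv2,numpy as np
s=read_state();print(s)
a=[camera(n) for n in("scene","side")]
for n,c in zip(("scene","side"),a):
    np.savez(n+".npz",**c); cv2.imwrite(f"pics/{n}.png",cv2.resize(c["color"][:,:,::-1],(800,600)))
    print(c["camera_matrix"],c["view"])
E
```

```text
{'clock': 0.0, 'joint_positions': array([-0.06619616,  0.53717293, -0.00441272,  1.53890241,  0.00259868,
        1.06725663, -0.07118557]), 'dq': array([-7.51223759e-05, -2.16217876e-05, -1.74383981e-03,  1.00496031e-03,
        9.24597734e-04,  6.36222637e-07, -1.23556806e-03]), 'tau': array([-4.51575825e-04, -5.83398092e+01,  1.04865700e+00, -2.59097242e+01,
        1.23920938e-02,  9.44124302e-03, -7.87308863e-06]), 'ee_pos': array([ 6.49321026e-01, -4.02812617e-05,  2.05097553e-01]), 'tcp_rot': array([-2.22058028e+00, -2.22071284e+00,  2.07335802e-03]), 'ft_force': array([-0.1693806 ,  0.04174968, -0.01400691]), 'moment': array([ 0.00537105, -0.03690529,  0.03556008]), 'gripper_force': 0.0, 'opening': 1.0001970809849432}
[[385.09804886   0.         254.70920137]
 [  0.         385.09804886 196.52462535]
 [  0.           0.           1.        ]] [[ 0.67161348  0.74085763  0.00808105 -0.32401714]
 [-0.62640605  0.56196684  0.54019323  0.31678154]
 [ 0.39566499 -0.36786308  0.84150221 -1.64972179]
 [ 0.          0.          0.          1.        ]]
[[373.39325027   0.         256.83957035]
 [  0.         373.39325027 186.35840313]
 [  0.           0.           1.        ]] [[ 8.43429416e-01 -5.37239997e-01  7.07697484e-05 -4.96979241e-01]
 [ 3.81544913e-01  5.99091694e-01  7.03926574e-01 -2.39008679e-01]
 [-3.78219908e-01 -5.93685377e-01  7.10272746e-01 -1.25586415e+00]
 [ 0.00000000e+00  0.00000000e+00  0.00000000e+00  1.00000000e+00]]
```

View pics/scene.png

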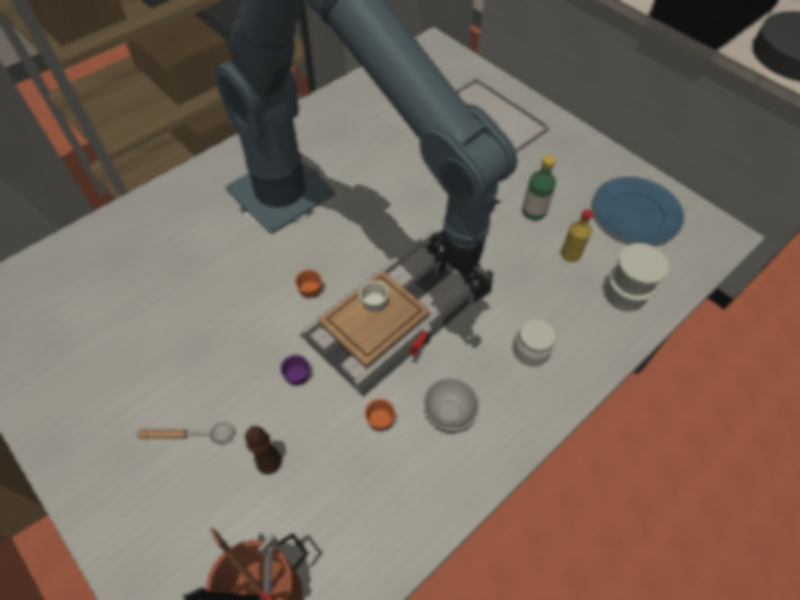

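View pics/side.png

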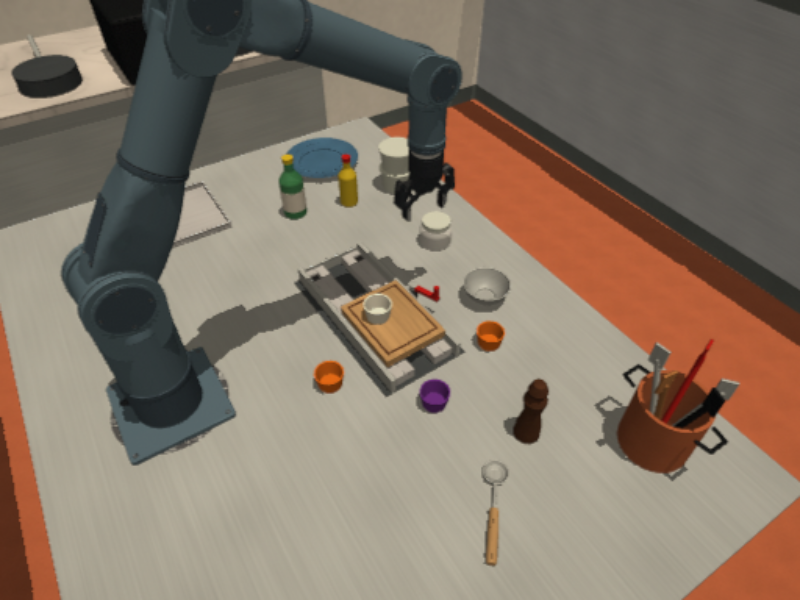

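The frame runs from its rear end at scene (335,360) to its front at (440,260). The wooden board is at (375,318), with the white ramekin on its front half at (374,295). The red latch is at (420,342), on the far side. The orange (309,283; 380,414) and purple (296,369) ramekins are decoys: only the one at (374,295) is white and stands on the board.

```bash
cat > h.py <<'E'
import cv2,numpy as np
def load(n): return dict(np.load(n+".npz"))
def ray(c,uv,z):
    K,V=c["camera_matrix"],c["view"]; R,t=V[:3,:3],V[:3,3]
    uv=np.atleast_2d(uv).astype(float)
    d=np.c_[(uv[:,0]-K[0,2])/K[0,0],-(uv[:,1]-K[1,2])/K[1,1],-np.ones(len(uv))]@R
    o=-R.T@t
    return o+d*((z-o[2])/d[:,2])[:,None]
def proj(c,p):
    K,V=c["camera_matrix"],c["view"]; q=np.atleast_2d(p)@V[:3,:3].T+V[:3,3]
    return np.c_[K[0,0]*q[:,0]/-q[:,2]+K[0,2],-K[1,1]*q[:,1]/-q[:,2]+K[1,2]]
def cloud(c):
    v,u=np.mgrid[:384,:512];K,V=c["camera_matrix"],c["view"];z=c["range_z"]
    p=np.stack([(u-K[0,2])/K[0,0]*z,-(v-K[1,2])/K[1,1]*z,-z],-1)
    return (p-V[:3,3])@V[:3,:3]
E
python3 - <<'E'
from h import *
for n,roi in(("scene",(170,310,165,255)),("side",(180,310,150,250))):
    c=load(n);P=cloud(c);h=cv2.cvtColor(c["color"],cv2.COLOR_RGB2HSV).astype(int)
    u0,u1,v0,v1=roi;R=np.zeros((384,512),bool);R[v0:v1,u0:u1]=1
    wood=R&(h[...,0]>8)&(h[...,0]<22)&(h[...,1]>85)&(h[...,2]>70)
    ok=wood&(abs(P[...,2]-.063)<.008)
    for nm,m in(("wood",wood),("woodz",ok)):
        m=cv2.morphologyEx(m.astype(np.uint8),cv2.MORPH_OPEN,np.ones((3,3)))
        k=max(cv2.findContours(m,cv2.RETR_EXTERNAL,cv2.CHAIN_APPROX_NONE)[0],key=cv2.contourArea)[:,0]
        w=ray(c,k,.063)[:,:2];r=cv2.minAreaRect((w*1000).astype(np.float32));print(n,nm,m.sum(),r,"medz",np.median(P[m>0][:,2]))
        print(cv2.boxPoints(r).round(0).tolist())
    red=R&((h[...,0]<4)|(h[...,0]>174))&(h[...,1]>150)
    v,u=np.nonzero(red);p=P[red];print("red",len(u),u.mean(),v.mean());
    hi=p[:,2]>.075;print(" post",p[hi].mean(0) if hi.any() else 0,"arm",p[(p[:,2]>.04)&(p[:,2]<.066)].mean(0),p[:,2].min(),p[:,2].max())
    # frame: points 20..60mm high near
    pts=P.reshape(-1,3);d=pts[(pts[:,2]>.018)&(pts[:,2]<.055)&(R.ravel())]
    c0=np.array(r[0])/1000
    d=d[np.hypot(*(d[:,:2]-c0).T)<.36]
    print("frame pts",len(d),cv2.minAreaRect((d[:,:2]*1000).astype(np.float32)))
    cr=c["color"][140:270,150:330,::-1];cv2.imwrite(f"pics/{n}_c.png",cv2.resize(cr,None,fx=4.4,fy=4.4,interpolation=cv2.INTER_CUBIC))
E
```

```text
scene wood 2108 ((506.3724060058594, -95.34416198730469), (159.92288208007812, 205.26040649414062), 2.275754928588867) medz 0.0634539580296404
[[422.0, 4.0], [431.0, -201.0], [590.0, -195.0], [582.0, 10.0]]
scene woodz 1804 ((506.0054931640625, -94.8438491821289), (159.2293701171875, 201.99693298339844), 2.275754928588867) medz 0.06391593253992359
[[422.0, 3.0], [430.0, -199.0], [590.0, -193.0], [582.0, 9.0]]
red 60 267.6333333333333 218.96666666666667
 post [ 0.63209549 -0.0896183   0.08665873] arm [ 0.62031993 -0.06082087  0.06018049] 0.011985876156230294 0.09558182876741649
frame pts 2503 ((511.8134765625, -79.17794799804688), (433.739013671875, 387.3477783203125), 44.07703399658203)
side wood 2144 ((497.4596862792969, -101.55481719970703), (166.4452362060547, 213.13803100585938), 2.2758350372314453) medz 0.061350377765912636
[[410.0, 2.0], [419.0, -211.0], [585.0, -205.0], [576.0, 8.0]]
side woodz 1561 ((496.5333251953125, -96.79714965820312), (160.86366271972656, 203.56265258789062), 2.709306240081787) medz 0.06227995392299502
[[411.0, 1.0], [421.0, -202.0], [582.0, -195.0], [572.0, 9.0]]
red 77 274.2857142857143 186.8181818181818
 post [ 0.62691999 -0.09195813  0.08357138] arm [ 0.61607419 -0.0674611   0.05888437] 0.050238658869629124 0.09042260516244004
frame pts 2816 ((552.6560668945312, -58.29681396484375), (519.1345825195312, 462.4241943359375), 70.64192199707031)
```

View pics/scene_c.png

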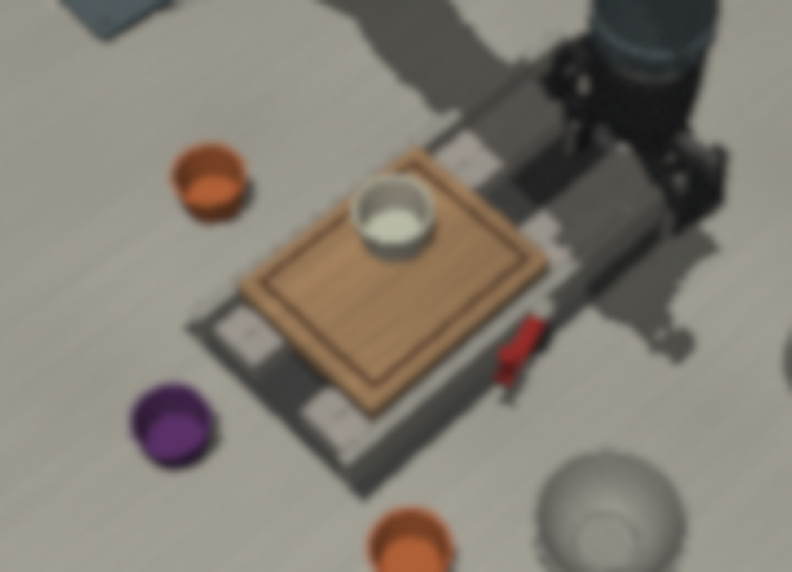

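The board centre is about (0.503, -0.097). The frame's +x points along world +y, turned about 2.3°. The latch is on the world +x side, with its post near (0.63, -0.09). I'll go behind the rear edge with the fingers shut.

servo_tool:
  travel:
    - [-0.4,-0.3,0]
    - [-0.8,-0.6,0]
    - [-1,-0.7,0]
    - [-1,-0.7,0]
  angular:
    - [0,0,-0.013]
    - [0,0,-0.013]
    - [0,0,-0.013]
    - [0,0,-0.013]
  gripper: -1

```text
clock: 0.5
ee_pos: [0.5777, -0.105, 0.2058]
tcp_rot: [2.183, 2.259, -0.005]
ft_force: [-0.3, 0.7, 0.4]
opening: 0.331
gripper_force: 0.0
```

servo_tool:
  travel:
    - [-0.4,-0.3,0]
    - [-0.8,-0.6,0]
    - [-1,-0.7,0]
    - [-1,-0.7,0]
  angular:
    - [0,0,0]
    - [0,0,0]
    - [0,0,0]
    - [0,0,0]

```text
clock: 0.9
ee_pos: [0.5125, -0.2062, 0.2059]
tcp_rot: [2.181, 2.26, -0.003]
ft_force: [0.6, 0.3, 0.5]
opening: 0.001
gripper_force: 0.0
```

servo_tool:
  travel:
    - [-0.4,0,0]
    - [-0.4,0,0]
    - [-0.4,0,0]
  angular:
    - [0,0,0]
    - [0,0,0]
    - [0,0,0]

```text
clock: 1.2
ee_pos: [0.5167, -0.2419, 0.2057]
tcp_rot: [-2.175, -2.266, -0.001]
ft_force: [-0.4, 0.2, -0.5]
opening: 0.003
gripper_force: 0.0
```

Run:
```python
from plant import *
from h import *
s=read_state();print(s["ee_pos"],s["tcp_rot"],s["opening"],s["ft_force"])
w=camera("wrist");np.savez("w1.npz",pos=s["ee_pos"],rot=s["tcp_rot"],**w);print(w["camera_matrix"],w["hand_eye"])
for n in("scene","side"): np.savez(n+"2.npz",**camera(n))
cv2.imwrite("pics/w1.png",w["color"][:,:,::-1])
```

```text
[ 0.51667304 -0.24185941  0.20568214] [-2.17497890e+00 -2.26639889e+00 -9.40873888e-04] 0.002614018835121064 [-0.41701377  0.20244349 -0.52609366]
[[314.67076793   0.         254.45350701]
 [  0.         314.67076793 190.05262841]
 [  0.           0.           1.        ]] [[-1.99097136e-04  9.59855739e-01  2.80494065e-01  7.13180631e-02]
 [ 9.99999954e-01  1.26498583e-04  2.76928267e-04  1.58342487e-03]
 [ 2.30329085e-04  2.80494107e-01 -9.59855720e-01 -1.67374150e-01]
 [ 0.00000000e+00  0.00000000e+00  0.00000000e+00  1.00000000e+00]]
```

View pics/w1.png

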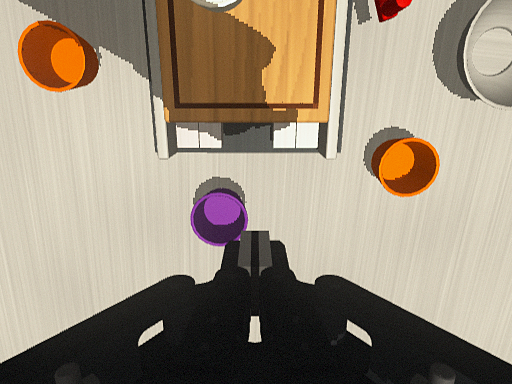

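The wrist view shows the board's rear edge at row 122 (columns 163–329) and the guide ends at (163,158) and (333,158). The purple decoy is at (219,217), close to where the fingers would come down. The latch is at the top right (395,8).

Run:
```python
from h import *
from scipy.spatial.transform import Rotation as Ro
w=load("w1");T=np.eye(4);T[:3,:3]=Ro.from_rotvec(w["rot"]).as_matrix();T[:3,3]=w["pos"]
w["view"]=np.linalg.inv(T@w["hand_eye"])
f=lambda uv,z:ray(w,uv,z).round(4).tolist()
print("rear edge",f([[163,122],[329,122]],.063))
print("guide outer/inner ends",f([[157,158],[169,157],[327,157],[340,157]],.046))
print("purple rim/base",f([[219,217]],.042),f([[191,217],[247,217],[219,192],[219,245]],.042))
print("fingertips",f([[240,232],[270,232]],.206))
P=cloud(w);h=cv2.cvtColor(w["color"],cv2.COLOR_RGB2HSV).astype(int)
# wood edges of board (sides) line fit
wood=(h[...,0]>8)&(h[...,0]<24)&(h[...,1]>85)&(abs(P[...,2]-.063)<.01)
wood[:,:140]=0;wood[:,345:]=0
L=[np.nonzero(wood[r])[0][[0,-1]] for r in range(30,118,4)]
for i in(0,1):
    q=ray(w,[[l[i],r] for l,r in zip(L,range(30,118,4))],.063);print("side",np.polyfit(q[:,1],q[:,0],1),q[:,1].min(),q[:,1].max(),np.median(q[:,0]))
for n in("scene2","side2"):
    c=load(n);Q=cloud(c);h=cv2.cvtColor(c["color"],cv2.COLOR_RGB2HSV).astype(int)
    red=((h[...,0]<5)|(h[...,0]>172))&(h[...,1]>140)
    g=red&(abs(Q[...,0]-.62)<.08)&(abs(Q[...,1]+.06)<.09)
    p=Q[g];v,u=np.nonzero(g);print(n,len(p));
    hi=p[:,2]>.066;print("post",p[hi].mean(0),"arm",p[~hi].mean(0))
    if n=="side2" or 1:
        o=np.argsort(v);print(np.c_[u,v,(p*1000).round()][o][::3].astype(int).tolist())
    # dark/grey frame front end: end bar top z=.036
    F=Q[(abs(Q[...,0]-.5)<.1)&(Q[...,1]>-.3)&(Q[...,1]<.25)&(Q[...,2]>.012)&(Q[...,2]<.055)]
    print("frame y range",np.percentile(F[:,1],[0.2,1,99,99.8]))
    cv2.imwrite(f"pics/{n}_l.png",cv2.resize(c["color"][130:270,180:330,::-1],None,fx=4,fy=4,interpolation=cv2.INTER_CUBIC))
```

```text
rear edge [[0.4279, -0.1962, 0.063], [0.5881, -0.1896, 0.063]]
guide outer/inner ends [[0.4153, -0.235, 0.046], [0.428, -0.2335, 0.046], [0.5939, -0.2267, 0.046], [0.6075, -0.2261, 0.046]]
purple rim/base [[0.4807, -0.3002, 0.042]] [[0.4493, -0.3015, 0.042], [0.5121, -0.2989, 0.042], [0.4804, -0.2709, 0.042], [0.481, -0.3348, 0.042]]
fingertips [[0.51, -0.2448, 0.206], [0.5273, -0.2441, 0.206]]
side [-0.03954572  0.42190774] -0.18861580554049387 -0.11558367703958639 0.42776723350485435
side [-0.03690279  0.5796332 ] -0.18217494196932954 -0.10914265433114742 0.5849819244802847
scene2 65
post [ 0.63238653 -0.09067846  0.08545701] arm [ 0.62057522 -0.06043888  0.05895747]
[[269, 213, 608, -48, 62], [272, 213, 614, -38, 59], [271, 214, 615, -44, 59], [268, 215, 612, -56, 64], [271, 215, 619, -49, 64], [269, 216, 618, -57, 66], [272, 216, 614, -37, 35], [269, 217, 620, -59, 62], [266, 218, 615, -68, 60], [269, 218, 622, -60, 59], [264, 219, 627, -90, 95], [267, 219, 622, -70, 64], [270, 219, 624, -57, 52], [266, 220, 632, -86, 90], [269, 220, 627, -65, 59], [266, 221, 635, -88, 89], [264, 222, 632, -94, 85], [267, 222, 628, -76, 59], [266, 223, 636, -88, 77], [265, 224, 634, -91, 71], [264, 225, 633, -95, 67], [264, 226, 634, -95, 61]]
frame y range [-0.2979811  -0.29077639  0.19615979  0.19950408]
side2 1
post [nan nan nan] arm [ 0.60334801 -0.04279799  0.05087128]
[[266, 186, 603, -43, 51]]
frame y range [-0.29794695 -0.29149106  0.19619043  0.1984645 ]<stdin>:22: RuntimeWarning: Mean of empty slice.
  ret = um.true_divide(
```

View pics/side2_l.png

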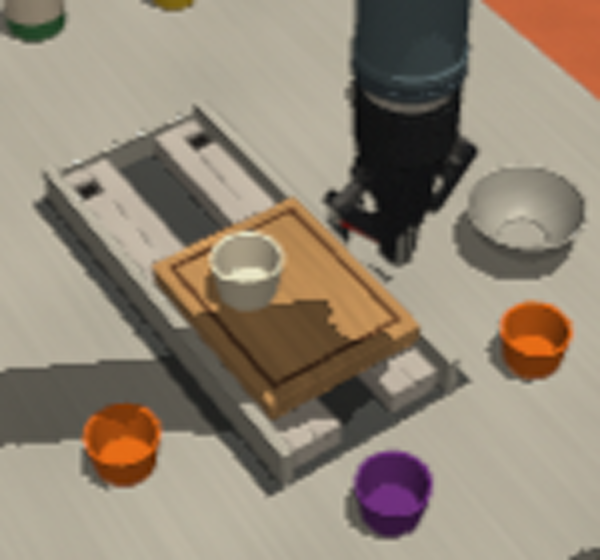

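The seated rear edge should lie at y ≈ -0.017, about 175 mm of travel. The centre line is x ≈ 0.501 - 0.038·y and the latch hinge is about (0.608, -0.028). I'll descend behind the rear edge, in front of the purple ramekin (nearest y = -0.271).

servo_tool:
  travel:
    - [0.15,-0.08,0.2]
    - [0.15,-0.08,0.6]
    - [0.15,-0.08,1]
    - [0.15,-0.08,1]
  angular:
    - [0,0,0]
    - [0,0,0]
    - [0,0,0]
    - [0,0,0]

```text
clock: 1.75
ee_pos: [0.5036, -0.2249, 0.1016]
tcp_rot: [-2.167, -2.262, 0.005]
ft_force: [-0.9, -0.0, 0.2]
opening: 0.004
gripper_force: 0.0
```

servo_tool:
  travel:
    - [0,0,0.2]
    - [0,0,0.4]
    - [0,0,0.55]
    - [0,0,0.64]
    - [0,0,0.64]
  angular:
    - [0,0,0]
    - [0,0,0]
    - [0,0,0]
    - [0,0,0]
    - [0,0,0]

```text
clock: 2.25
ee_pos: [0.507, -0.2277, 0.0417]
tcp_rot: [-2.174, -2.266, 0.0]
ft_force: [0.8, -0.1, -0.4]
opening: 0.001
gripper_force: 0.0
```

servo_tool:
  travel:
    - [0.04,0,0]
    - [0.08,0,0]
    - [0.12,0,0]
    - [0.16,0,0]
    - [0.2,0,0]
  angular:
    - [0,0,0]
    - [0,0,0]
    - [0,0,0]
    - [0,0,0]
    - [0,0,0]

```text
clock: 2.75
ee_pos: [0.5065, -0.2076, 0.0423]
tcp_rot: [2.175, 2.266, 0.0]
ft_force: [0.1, -0.6, 0.2]
opening: -0.001
gripper_force: 0.0
```

servo_tool:
  travel:
    - [0.03,0,0]
    - [0.06,0,0]
    - [0.1,0,0]
    - [0.14,0,0]
    - [0.18,0,0]
  angular:
    - [0,0,0]
    - [0,0,0]
    - [0,0,0]
    - [0,0,0]
    - [0,0,0]

```text
clock: 3.25
ee_pos: [0.5056, -0.1898, 0.0419]
tcp_rot: [-2.176, -2.266, 0.0]
ft_force: [-0.4, -0.4, -0.3]
opening: -0.002
gripper_force: 0.0
```

servo_tool:
  travel:
    - [0.04,0,0]
    - [0.08,0,0]
    - [0.12,0,0]
    - [0.16,0,0]
    - [0.2,0,0]
  angular:
    - [0,0,0]
    - [0,0,0]
    - [0,0,0]
    - [0,0,0]
    - [0,0,0]

```text
clock: 3.75
ee_pos: [0.5048, -0.1698, 0.042]
tcp_rot: [2.176, 2.266, -0.0]
ft_force: [0.1, -0.2, 0.5]
opening: 0.0
gripper_force: 0.0
```

No push force yet at a place where contact was expected, so I'll look.

```bash
cat >> h.py <<'E'
def wrist(s,w):
    from scipy.spatial.transform import Rotation as Ro
    T=np.eye(4);T[:3,:3]=Ro.from_rotvec(s["tcp_rot"]).as_matrix();T[:3,3]=s["ee_pos"]
    w["view"]=np.linalg.inv(T@w["hand_eye"]);return w
E
python3 - <<'E'
from plant import *
from h import *
s=read_state();w=wrist(s,camera("wrist"));c=camera("side")
print(s["ft_force"],s["ee_pos"])
cv2.imwrite("pics/w2.png",np.hstack([w["color"][:,:,::-1],c["color"][100:300,150:400,::-1].repeat(2,0).repeat(2,1)[:384]])[:, :][:,:1012])
im=cv2.imread("pics/w2.png");cv2.imwrite("pics/w2.png",cv2.resize(im,(800,304)))
E
```

```text
[ 0.11036214 -0.21814483  0.51427042] [ 0.50480147 -0.16980387  0.04199622]
```

View pics/w2.png

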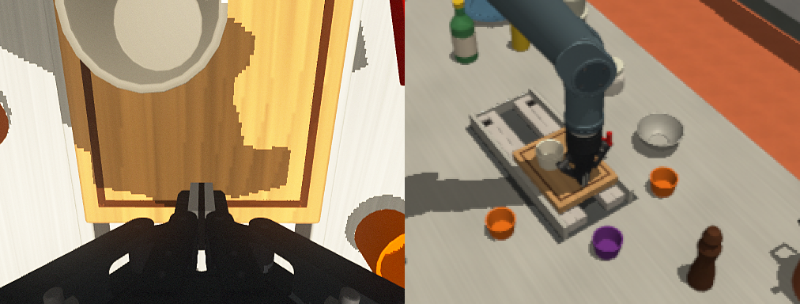

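Run:
```python
from plant import *
from h import *
s=read_state();w=wrist(s,camera("wrist"));P=cloud(w);np.savez("w3.npz",**w)
for r,c in((281,140),(281,360),(270,140),(270,360),(250,150),(250,360),(150,200),(232,240),(236,240),(240,245),(232,268),(260,245),(225,250),(220,255)):
    print(r,c,P[r,c].round(4),w["color"][r,c])
print(ray(w,[[140,281],[380,281]],.063))
for n in("scene","side"):
    c=camera(n);np.savez(n+"3.npz",**c);Q=cloud(c);h=cv2.cvtColor(c["color"],cv2.COLOR_RGB2HSV).astype(int)
    m=(h[...,0]>8)&(h[...,0]<22)&(h[...,1]>85)&(abs(Q[...,2]-.06)<.012)&(abs(Q[...,0]-.5)<.12)&(abs(Q[...,1]+.08)<.17)
    p=Q[m];A=np.c_[p[:,:2],np.ones(len(p))];print(n,len(p),np.linalg.lstsq(A,p[:,2],rcond=None)[0],np.median(p[:,2]),np.percentile(p[:,1],[0.5,99.5]))
    print(cv2.minAreaRect((p[:,:2]*1000).astype(np.float32)))
    print("tcp px",proj(c,s["ee_pos"]),proj(c,s["ee_pos"]+[0,0,.05]))
```

```text
281 140 [ 0.4461 -0.1945  0.0613] [238 177  80]
281 360 [ 0.5631 -0.1886  0.0629] [250 206 103]
270 140 [ 0.4468 -0.1874  0.062 ] [250 211 118]
270 360 [ 0.5626 -0.1825  0.0621] [253 223 120]
250 150 [ 0.4528 -0.1753  0.0625] [248 205 111]
250 360 [ 0.5613 -0.1713  0.0613] [252 219 113]
150 200 [ 0.479  -0.1223  0.063 ] [156 110  56]
232 240 [ 0.4988 -0.163   0.0632] [158 108  63]
236 240 [ 0.4989 -0.1656  0.0621] [119  94  66]
240 245 [ 0.5018 -0.1585  0.0816] [102  96  84]
232 268 [ 0.5123 -0.1582  0.0727] [87 85 77]
260 245 [ 0.5023 -0.1588  0.099 ] [91 87 79]
225 250 [ 0.5037 -0.159   0.063 ] [164 110  57]
220 255 [ 0.5061 -0.1566  0.0622] [151 104  54]
[[ 0.44676163 -0.19334571  0.063     ]
 [ 0.57366704 -0.1880393   0.063     ]]
scene 1448 [-0.00396327  0.0055517   0.06615424] 0.06374370772397436 [-0.19403571  0.00477221]
((504.6900939941406, -94.57630920410156), (158.83639526367188, 200.65919494628906), 2.3040833473205566)
tcp px [[223.37623996 217.00487743]] [[222.48884817 209.72428982]]
side 1139 [0.00897928 0.01176953 0.05843538] 0.06202072005794917 [-0.1962629   0.00459874]
((499.048583984375, -94.46154022216797), (161.90762329101562, 201.72560119628906), 2.4960296154022217)
tcp px [[262.45115853 219.89843696]] [[262.60776579 210.56883074]]
```

Run:
```python
from h import *
w=load("w1");w=wrist({"tcp_rot":w["rot"],"ee_pos":w["pos"]},w)
for nm,w in(("w1",w),("w3",load("w3"))):
    P=cloud(w);print(nm)
    for c in(245,268):
        print(c,[(r,P[r,c].round(3).tolist(),int(w["color"][r,c].mean())) for r in range(206,262,5)])
c=load("side3");Q=cloud(c)
print([(r,Q[r,262].round(3).tolist(),c["color"][r,262].tolist()) for r in range(196,224,2)])
cv2.imwrite("pics/tip.png",np.hstack([cv2.resize(load("w3")["color"][190:320,180:330,::-1],None,fx=2.6,fy=2.6),cv2.resize(c["color"][165:295-26,212:332,::-1],(392,338),interpolation=cv2.INTER_CUBIC)]))
```

```text
w1
245 [(206, [0.509, -0.301, -0.002], 221), (211, [0.51, -0.292, 0.042], 134), (216, [0.51, -0.298, 0.042], 130), (221, [0.51, -0.304, 0.041], 123), (226, [0.51, -0.31, 0.042], 122), (231, [0.513, -0.231, 0.235], 67), (236, [0.513, -0.231, 0.241], 70), (241, [0.514, -0.232, 0.245], 79), (246, [0.514, -0.232, 0.25], 72), (251, [0.514, -0.232, 0.254], 73), (256, [0.514, -0.231, 0.26], 68), (261, [0.514, -0.231, 0.264], 68)]
268 [(206, [0.538, -0.3, -0.001], 201), (211, [0.538, -0.306, 0.0], 203), (216, [0.538, -0.313, -0.001], 203), (221, [0.539, -0.32, -0.001], 204), (226, [0.539, -0.327, -0.002], 198), (231, [0.524, -0.231, 0.235], 51), (236, [0.524, -0.231, 0.241], 65), (241, [0.524, -0.231, 0.245], 74), (246, [0.524, -0.231, 0.25], 73), (251, [0.523, -0.231, 0.255], 71), (256, [0.523, -0.231, 0.26], 66), (261, [0.523, -0.231, 0.264], 69)]
w3
245 [(206, [0.501, -0.149, 0.062], 111), (211, [0.501, -0.152, 0.062], 108), (216, [0.501, -0.155, 0.061], 106), (221, [0.501, -0.157, 0.062], 106), (226, [0.501, -0.16, 0.063], 105), (231, [0.501, -0.159, 0.071], 89), (236, [0.502, -0.159, 0.
[... 543 characters left out ...]
(256, [0.511, -0.159, 0.096], 88), (261, [0.511, -0.158, 0.1], 91)]
[(196, [0.482, -0.198, 0.204], [21, 22, 22]), (198, [0.493, -0.182, 0.174], [20, 19, 19]), (200, [0.489, -0.189, 0.173], [21, 20, 21]), (202, [0.488, -0.191, 0.165], [18, 18, 19]), (204, [0.489, -0.189, 0.154], [19, 19, 19]), (206, [0.491, -0.185, 0.139], [19, 19, 19]), (208, [0.492, -0.185, 0.128], [17, 18, 18]), (210, [0.495, -0.18, 0.112], [20, 20, 20]), (212, [0.496, -0.178, 0.099], [50, 50, 45]), (214, [0.497, -0.178, 0.088], [50, 49, 45]), (216, [0.496, -0.179, 0.078], [54, 52, 47]), (218, [0.501, -0.172, 0.058], [66, 48, 32]), (220, [0.495, -0.181, 0.059], [169, 125, 76]), (222, [0.035, -0.869, 1.06], [196, 146, 88])]
```

View pics/tip.png

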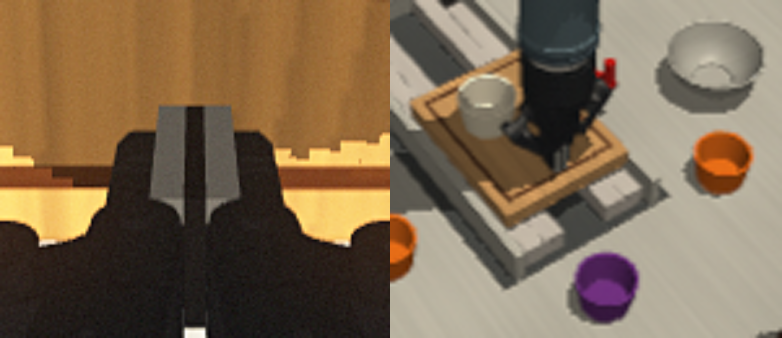

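The fingertips really end about 28 mm above the reported TCP: the tip is at z = 0.070 when 0.042 is reported. They passed 7 mm above the board's wood and the board has not moved. I'll correct for that, checking the clearance to the ramekin before going lower.

Run:
```python
from h import *
w=load("w3");P=cloud(w);s0=np.array([.5048,-.1698,.042])
col=w["color"].astype(int);dark=(col.max(-1)<75)
R=P[P[...,2]>.068];d=R-s0
# robot points: protruding forward beyond pads, below z rel .11
for lo,hi in((.013,.02),(.02,.03),(.03,.045),(.045,.08)):
    m=(d[:,1]>lo)&(d[:,1]<hi)&(abs(d[:,0])<.07)&(d[:,1]<.02+.02*9);q=d[m];print(lo,hi,len(q),np.percentile(q[:,2],[0,1,5,50]).round(3) if len(q) else '')
low=P[(dark)&(P[...,2]>.068)&(P[...,1]<-.15)]-s0
for x0 in range(-70,71,20):
    q=low[(low[:,0]*1000>x0-10)&(low[:,0]*1000<x0+10)]
    if len(q):print("x",x0,"minz",np.percentile(q[:,2],1).round(3),"maxy",np.percentile(q[:,1],99).round(3))
# ramekin rim
m=(P[...,2]>.085)&(P[...,2]<.112)&(P[...,1]>-.13);q=P[m];print("ram",q.min(0),q.max(0))
for n in("scene","side"):
    Q=cloud(load(n));m=(Q[...,2]>.098)&(Q[...,2]<.11)&(abs(Q[...,0]-.5)<.08)&(abs(Q[...,1]+.07)<.1);q=Q[m];print(n,len(q),np.median(q,0),q.min(0),q.max(0))
```

```text
0.013 0.02 15658 [0.065 0.07  0.078 0.104]
0.02 0.03 599 [0.116 0.117 0.117 0.119]
0.03 0.045 0 
0.045 0.08 5792 [0.026 0.026 0.027 0.062]
x -50 minz 0.089 maxy 0.012
x -30 minz 0.073 maxy 0.013
x -10 minz 0.037 maxy 0.02
x 10 minz 0.035 maxy 0.02
x 30 minz 0.071 maxy 0.015
x 50 minz 0.086 maxy 0.017
x 70 minz 0.106 maxy 0.015
ram [ 0.44717016 -0.10568878  0.08500161] [ 0.51242111 -0.06511154  0.10686397]
scene 88 [ 0.47431415 -0.07505391  0.10404529] [ 0.44480787 -0.10440053  0.09828795] [ 0.51279132 -0.04251025  0.10940097]
side 86 [ 0.47697489 -0.06839496  0.10286078] [ 0.44421032 -0.10549633  0.09820886] [ 0.50883998 -0.03981415  0.1086784 ]
```

servo_tool:
  travel:
    - [0,0,-0.1]
    - [-0.2,0,-0.1]
    - [-0.4,0,-0.1]
    - [-0.6,0.02,-0.1]
    - [-0.6,0.02,-0.1]
  angular:
    - [0,0,0]
    - [0,0,0]
    - [0,0,0]
    - [0,0,0]
    - [0,0,0]

```text
clock: 4.5
ee_pos: [0.5094, -0.2339, 0.0529]
tcp_rot: [2.179, 2.26, -0.001]
ft_force: [-0.1, 0.1, -0.5]
opening: -0.003
gripper_force: 0.0
```

servo_tool:
  travel:
    - [0,0,0.1]
    - [0,0,0.2]
    - [0,0,0.3]
    - [0,0,0.35]
    - [0,0,0.35]
  angular:
    - [0,0,0]
    - [0,0,0]
    - [0,0,0]
    - [0,0,0]
    - [0,0,0]

```text
clock: 5.0
ee_pos: [0.5084, -0.2291, 0.0158]
tcp_rot: [-2.173, -2.266, 0.001]
ft_force: [-0.4, -0.8, -0.1]
opening: -0.0
gripper_force: 0.0
```

servo_tool:
  travel:
    - [0.05,0,0]
    - [0.1,0,0]
    - [0.14,0,0]
    - [0.18,0,0]
    - [0.22,0,0]
  angular:
    - [0,0,0]
    - [0,0,0]
    - [0,0,0]
    - [0,0,0]
    - [0,0,0]

```text
clock: 5.5
ee_pos: [0.5085, -0.2076, 0.0172]
tcp_rot: [2.175, 2.266, 0.0]
ft_force: [0.9, 0.7, -0.4]
opening: -0.001
gripper_force: 0.0
```

servo_tool:
  travel:
    - [0.03,0,0]
    - [0.06,0,0]
    - [0.09,0,0]
    - [0.12,0,0]
    - [0.15,0,0]
  angular:
    - [0,0,0]
    - [0,0,0]
    - [0,0,0]
    - [0,0,0]
    - [0,0,0]

```text
clock: 6.0
ee_pos: [0.5078, -0.1936, 0.0171]
tcp_rot: [2.176, 2.265, -0.0]
ft_force: [0.3, -4.1, 1.2]
opening: 0.0
gripper_force: 2.2
```

Contact: 4 N, with the board sliding.

servo_tool:
  travel:
    - [0.05,0,0]
    - [0.1,0,0]
    - [0.15,0,0]
    - [0.2,0,0]
    - [0.25,0,0]
  angular:
    - [0,0,0]
    - [0,0,0]
    - [0,0,0]
    - [0,0,0]
    - [0,0,0]

```text
clock: 6.5
ee_pos: [0.5068, -0.1677, 0.0171]
tcp_rot: [2.175, 2.266, -0.0]
ft_force: [0.5, -6.1, 1.3]
opening: -0.005
gripper_force: 2.5
```

servo_tool:
  travel:
    - [0.05,0,0]
    - [0.1,0,0]
    - [0.15,0,0]
    - [0.2,0,0]
    - [0.25,0,0]
  angular:
    - [0,0,0]
    - [0,0,0]
    - [0,0,0]
    - [0,0,0]
    - [0,0,0]

```text
clock: 7.0
ee_pos: [0.5057, -0.1428, 0.0171]
tcp_rot: [2.175, 2.266, -0.0]
ft_force: [-0.4, -5.2, 0.5]
opening: 0.0
gripper_force: 2.6
```

servo_tool:
  travel:
    - [0.05,0,0]
    - [0.1,0,0]
    - [0.15,0,0]
    - [0.2,0,0]
    - [0.25,0,0]
  angular:
    - [0,0,0]
    - [0,0,0]
    - [0,0,0]
    - [0,0,0]
    - [0,0,0]

```text
clock: 7.5
ee_pos: [0.5046, -0.1179, 0.0171]
tcp_rot: [2.176, 2.266, -0.0]
ft_force: [0.0, -5.2, 1.5]
opening: -0.002
gripper_force: 2.7
```

servo_tool:
  travel:
    - [0.05,0,0]
    - [0.1,0,0]
    - [0.15,0,0]
    - [0.2,0,0]
    - [0.25,0,0]
  angular:
    - [0,0,0]
    - [0,0,0]
    - [0,0,0]
    - [0,0,0]
    - [0,0,0]

```text
clock: 8.0
ee_pos: [0.5035, -0.0929, 0.0171]
tcp_rot: [2.176, 2.266, -0.001]
ft_force: [0.9, -5.4, 1.5]
opening: -0.002
gripper_force: 2.7
```

```bash
cat > b.py <<'E'
from plant import *
from h import *
def board(tag):
    s=read_state();print(s["clock"],s["ee_pos"].round(4),s["ft_force"].round(1))
    for n in("scene","side"):
        c=camera(n);np.savez(n+tag+".npz",**c);Q=cloud(c);h=cv2.cvtColor(c["color"],cv2.COLOR_RGB2HSV).astype(int)
        m=(h[...,0]>8)&(h[...,0]<22)&(h[...,1]>85)&(abs(Q[...,2]-.058)<.014)&(abs(Q[...,0]-.5)<.12)&(Q[...,1]>-.26)&(Q[...,1]<.21)
        p=Q[m];print(n,len(p),"z",np.median(p[:,2]).round(4),"y",np.percentile(p[:,1],[0.5,99.5]).round(4),cv2.minAreaRect((p[:,:2]*1000).astype(np.float32)))
    w=wrist(s,camera("wrist"));P=cloud(w);q=P[250:300,150:200];print("wrist z",np.median(P[200:230,130:190][...,2]).round(4));np.savez("w"+tag+".npz",**w)
E
python3 -c "from b import *;board('4')"
```

```text
8.0 [ 0.5035 -0.0929  0.0171] [ 0.9 -5.4  1.5]
scene 1211 z 0.0639 y [-0.0794  0.1168] ((500.36505126953125, 15.999588012695312), (156.1732635498047, 201.9276123046875), 2.9153621196746826)
side 912 z 0.062 y [-0.0853  0.1192] ((499.37213134765625, 21.652236938476562), (170.32765197753906, 221.61561584472656), 2.4021377563476562)
wrist z 0.0626
```

servo_tool:
  travel:
    - [0.05,0,0]
    - [0.1,0,0]
    - [0.15,0,0]
    - [0.2,0,0]
    - [0.25,0,0]
  angular:
    - [0,0,0]
    - [0,0,0]
    - [0,0,0]
    - [0,0,0]
    - [0,0,0]

```text
clock: 8.65
ee_pos: [0.5024, -0.0684, 0.0169]
tcp_rot: [2.176, 2.266, -0.001]
ft_force: [0.0, -5.7, 1.9]
opening: -0.005
gripper_force: 2.6
```

servo_tool:
  travel:
    - [0.04,0,0]
    - [0.08,0,0]
    - [0.12,0,0]
    - [0.16,0,0]
    - [0.2,0,0]
  angular:
    - [0,0,0]
    - [0,0,0]
    - [0,0,0]
    - [0,0,0]
    - [0,0,0]

```text
clock: 9.15
ee_pos: [0.5015, -0.0485, 0.0169]
tcp_rot: [2.176, 2.266, -0.001]
ft_force: [-1.0, -5.3, 1.9]
opening: -0.001
gripper_force: 2.6
```

servo_tool:
  travel:
    - [0.02,0,0]
    - [0.04,0,0]
    - [0.06,0,0]
    - [0.08,0,0]
    - [0.1,0,0]
  angular:
    - [0,0,0]
    - [0,0,0]
    - [0,0,0]
    - [0,0,0]
    - [0,0,0]

```text
clock: 9.65
ee_pos: [0.5011, -0.0385, 0.0169]
tcp_rot: [-2.176, -2.266, 0.001]
ft_force: [1.0, -4.8, 1.3]
opening: 0.001
gripper_force: 2.6
```

servo_tool:
  travel:
    - [0.01,0,0]
    - [0.02,0,0]
    - [0.03,0,0]
    - [0.04,0,0]
    - [0.05,0,0]
  angular:
    - [0,0,0]
    - [0,0,0]
    - [0,0,0]
    - [0,0,0]
    - [0,0,0]

```text
clock: 10.15
ee_pos: [0.501, -0.0334, 0.0169]
tcp_rot: [-2.176, -2.266, 0.001]
ft_force: [0.2, -5.3, 0.6]
opening: 0.002
gripper_force: 2.5
```

servo_tool:
  travel:
    - [0.01,0,0]
    - [0.02,0,0]
    - [0.03,0,0]
    - [0.03,0,0]
  angular:
    - [0,0,0]
    - [0,0,0]
    - [0,0,0]
    - [0,0,0]

```text
clock: 10.55
ee_pos: [0.5008, -0.0298, 0.0168]
tcp_rot: [-2.175, -2.266, 0.0]
ft_force: [0.4, -2.3, -0.3]
opening: 0.003
gripper_force: 1.3
```

```bash
python3 -c "from b import *;board('5')"
```

```text
10.55 [ 0.5008 -0.0298  0.0168] [ 0.4 -2.3 -0.3]
scene 1082 z 0.0567 y [-0.0177  0.1773] ((497.97149658203125, 79.04853057861328), (156.6881561279297, 199.7307891845703), 2.5110037326812744)
side 764 z 0.0552 y [-0.0271  0.1805] ((493.4281921386719, 73.56831359863281), (163.54827880859375, 216.52545166015625), 2.691481590270996)
wrist z 0.0556
```

The board's top fell from 63 to 56 mm, so it has dropped in. I'll stop pushing, back off and check that it lies level and where the latch is.

servo_tool:
  travel:
    - [-0.05,0,0]
    - [-0.2,0,0]
    - [-0.4,0,0]
    - [-0.4,0,0]
  angular:
    - [0,0,0]
    - [0,0,0]
    - [0,0,0]
    - [0,0,0]

```text
clock: 11.1
ee_pos: [0.5028, -0.0729, 0.0172]
tcp_rot: [2.179, 2.262, -0.001]
ft_force: [-1.0, -0.2, 0.5]
opening: 0.002
gripper_force: 0.0
```

servo_tool:
  travel:
    - [0,0,-0.4]
    - [0,0,-0.8]
    - [-0.3,0,-1]
    - [-0.6,0,-1]
    - [-0.6,0,-1]
  angular:
    - [0,0,0]
    - [0,0,0]
    - [0,0,0]
    - [0,0,0]
    - [0,0,0]

```text
clock: 11.6
ee_pos: [0.5057, -0.1338, 0.1181]
tcp_rot: [2.179, 2.259, 0.0]
ft_force: [-0.2, -1.1, -1.0]
opening: -0.002
gripper_force: 0.0
```

Run:
```python
from b import *
board('6')
for f in("w6","scene6","side6"):
    w=load(f);P=cloud(w);h=cv2.cvtColor(w["color"],cv2.COLOR_RGB2HSV).astype(int)
    red=((h[...,0]<4)|(h[...,0]>174))&(h[...,1]>150)&(abs(P[...,0]-.62)<.1)&(abs(P[...,1]+.06)<.1)
    p=P[red]
    if len(p):
        t=p[p[:,2]>.082];a=p[(p[:,2]>.052)&(p[:,2]<.064)]
        print(f,"post",t.mean(0).round(4) if len(t) else 0,len(t),"arm",a.mean(0).round(4),a.min(0).round(4),a.max(0).round(4),len(a))
    q=P[(h[...,0]>8)&(h[...,0]<24)&(h[...,1]>85)&(abs(P[...,2]-.056)<.006)&(abs(P[...,0]-.5)<.07)&(P[...,1]>-.01)&(P[...,1]<.17)]
    if len(q)>50:print(" slope",np.linalg.lstsq(np.c_[q[:,:2],np.ones(len(q))],q[:,2],rcond=None)[0].round(4),len(q))
cv2.imwrite("pics/w6.png",load("w6")["color"][:,:,::-1])
```

```text
11.6 [ 0.5057 -0.1338  0.1181] [-0.2 -1.1 -1. ]
scene 1568 z 0.0569 y [-0.0203  0.1772] ((497.5732421875, 78.81945037841797), (158.600830078125, 199.23275756835938), 1.9334136247634888)
side 1177 z 0.0555 y [-0.0226  0.1798] ((495.34918212890625, 80.16465759277344), (166.18716430664062, 206.77276611328125), 1.9354928731918335)
wrist z 0.0308
w6 post [ 0.629  -0.0935  0.0908] 498 arm [ 0.6194 -0.0673  0.0597] [ 0.604  -0.1022  0.052 ] [ 0.6357 -0.0393  0.064 ] 1961
 slope [ 0.0033 -0.0387  0.0546] 2919
scene6 post [ 0.6316 -0.0896  0.0904] 12 arm [ 0.6198 -0.0597  0.0598] [ 0.6098 -0.0951  0.0524] [ 0.6351 -0.0387  0.0639] 35
 slope [-0.0015  0.0018  0.0575] 1183
side6 post [ 0.6281 -0.0911  0.0879] 10 arm [ 0.6167 -0.0673  0.0584] [ 0.6013 -0.098   0.0528] [ 0.6318 -0.0387  0.0634] 52
 slope [0.0003 0.0028 0.0554] 817
```

View pics/w6.png

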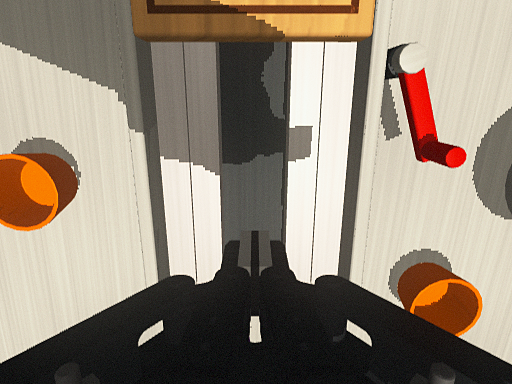

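The board lies level (slope below 0.003, top at 56 mm) with its rear edge at row 40. The latch pivot cap is at (408,55) and the post top at (453,156). Next I'll get the pivot and waypoints for sweeping the post round.

Run:
```python
from h import *
w=load("w6");print("hinge",ray(w,[[408,55]],.064)," post",ray(w,[[455,156]],.09), cloud(w)[55,408],cloud(w)[156,455])
for n in("scene6",):
    c=load(n);print("deli,bowl",ray(c,[[535*.64,325*.64]],.075),ray(c,[[451*.64,400*.64]],.05))
H=ray(w,[[408,55]],.064)[0,:2]
u=np.array([-.038,.999]);v=np.array([.999,.038])
p0=np.array([.629,-.0925])-H;a0=np.degrees(np.arctan2(p0[1],p0[0]));print("r",np.hypot(*p0),a0)
for a in list(np.arange(a0,-177.7,-10))+[-177.7]:
    t=np.radians(a);r=np.array([np.cos(t),np.sin(t)]);g=np.array([-np.sin(t),np.cos(t)])
    F=H+.065*r+g*(.007+min(.016/max(abs(g@v),1e-6),.0118/max(abs(g@u),1e-6)))
    print(round(a),F.round(4),"tool x,y vs (.66,-.095):",((F-[.66,-.095])@u).round(3),((F-[.66,-.095])@v).round(3))
```

```text
hinge [[ 0.60379839 -0.03210413  0.064     ]]  post [[ 0.63182968 -0.09294106  0.09      ]] [ 0.60478107 -0.03180724  0.06181414] [ 0.63161138 -0.09288839  0.09033436]
deli,bowl [[0.76905508 0.15051331 0.075     ]] [[ 0.76535028 -0.10648535  0.05      ]]
r 0.06544296603382813 -67.3505057084054
-67 [ 0.6511 -0.0828] tool x,y vs (.66,-.095): 0.013 -0.008
-77 [ 0.6407 -0.0904] tool x,y vs (.66,-.095): 0.005 -0.019
-87 [ 0.6298 -0.096 ] tool x,y vs (.66,-.095): 0.0 -0.03
-97 [ 0.6185 -0.0995] tool x,y vs (.66,-.095): -0.003 -0.042
-107 [ 0.6073 -0.1013] tool x,y vs (.66,-.095): -0.004 -0.053
-117 [ 0.5965 -0.1015] tool x,y vs (.66,-.095): -0.004 -0.064
-127 [ 0.5847 -0.0993] tool x,y vs (.66,-.095): -0.001 -0.075
-137 [ 0.5712 -0.0927] tool x,y vs (.66,-.095): 0.006 -0.089
-147 [ 0.5602 -0.0846] tool x,y vs (.66,-.095): 0.014 -0.099
-157 [ 0.5514 -0.0752] tool x,y vs (.66,-.095): 0.024 -0.108
-167 [ 0.5445 -0.0649] tool x,y vs (.66,-.095): 0.034 -0.114
-177 [ 0.5397 -0.0539] tool x,y vs (.66,-.095): 0.046 -0.119
-178 [ 0.5396 -0.0535] tool x,y vs (.66,-.095): 0.046 -0.119
```

servo_tool:
  travel:
    - [0.2,0.4,0]
    - [0.3,0.8,0]
    - [0.33,1,0]
    - [0.33,1,0]
  angular:
    - [0,0,0]
    - [0,0,0]
    - [0,0,0]
    - [0,0,0]

```text
clock: 12.15
ee_pos: [0.6063, -0.0889, 0.1163]
tcp_rot: [-2.169, -2.272, -0.003]
ft_force: [-1.2, -0.5, -0.3]
opening: 0.001
gripper_force: 0.0
```

servo_tool:
  travel:
    - [0,0.4,0]
    - [0,0.6,0]
    - [0,0.6,0]
  angular:
    - [0,0,0]
    - [0,0,0]
    - [0,0,0]

```text
clock: 12.45
ee_pos: [0.6649, -0.0886, 0.1163]
tcp_rot: [-2.173, -2.268, -0.002]
ft_force: [0.8, 0.4, -0.4]
opening: -0.004
gripper_force: 0.0
```

servo_tool:
  travel:
    - [-0.05,0,0.2]
    - [-0.05,0,0.4]
    - [-0.05,0,0.6]
    - [-0.05,0,0.77]
    - [-0.05,0,0.77]
  angular:
    - [0,0,0]
    - [0,0,0]
    - [0,0,0]
    - [0,0,0]
    - [0,0,0]

```text
clock: 12.95
ee_pos: [0.6606, -0.0948, 0.0372]
tcp_rot: [-2.172, -2.263, 0.006]
ft_force: [-0.3, -0.4, -0.3]
opening: 0.0
gripper_force: 0.0
```

servo_tool:
  travel:
    - [0,-0.06,0]
    - [0,-0.12,0]
    - [0,-0.18,0]
    - [0,-0.24,0]
    - [-0.02,-0.3,0]
  angular:
    - [0,0,0]
    - [0,0,0]
    - [0,0,0]
    - [0,0,0]
    - [0,0,0]

```text
clock: 13.45
ee_pos: [0.634, -0.0985, 0.0407]
tcp_rot: [2.175, 2.266, 0.002]
ft_force: [0.6, -0.3, 0.4]
opening: -0.002
gripper_force: 0.4
```

servo_tool:
  travel:
    - [0,-0.08,0]
    - [0,-0.16,0]
    - [-0.01,-0.24,0]
    - [-0.01,-0.32,0]
    - [-0.01,-0.4,0]
  angular:
    - [0,0,0]
    - [0,0,0]
    - [0,0,0]
    - [0,0,0]
    - [0,0,0]

```text
clock: 13.95
ee_pos: [0.5931, -0.1016, 0.0399]
tcp_rot: [-2.176, -2.266, 0.001]
ft_force: [1.3, -0.4, -0.6]
opening: 0.002
gripper_force: 0.7
```

```bash
cat > l.py <<'E'
from plant import *
from h import *
def latch():
    s=read_state();print(s["ee_pos"].round(4))
    for n in("scene","side","wrist"):
        w=camera(n)
        if n=="wrist":w=wrist(s,w)
        P=cloud(w);h=cv2.cvtColor(w["color"],cv2.COLOR_RGB2HSV).astype(int)
        p=P[((h[...,0]<4)|(h[...,0]>174))&(h[...,1]>150)&(abs(P[...,0]-.58)<.1)&(abs(P[...,1]+.06)<.1)&(P[...,2]>.045)]
        for nm,q in(("post",p[p[:,2]>.075]),("arm",p[p[:,2]<.064])):
            if len(q)>3:
                m=np.median(q,0);d=m[:2]-[.604,-.032];print(n,nm,len(q),m.round(4),"latch angle",((-np.arctan2(d[1],d[0])-np.radians(87.7))%6.283).round(2))
E
python3 -c "from l import *;latch()"
```

```text
[ 0.5931 -0.1016  0.0399]
side post 12 [ 0.5719 -0.0947  0.0809] latch angle 0.51
side arm 11 [ 0.5744 -0.0931  0.0583] latch angle 0.49
wrist post 1067 [ 0.5815 -0.0847  0.089 ] latch angle 0.44
wrist arm 3168 [ 0.5936 -0.0586  0.0595] latch angle 0.41
```

servo_tool:
  travel:
    - [0.02,-0.09,0]
    - [0.06,-0.17,0]
    - [0.1,-0.23,0]
    - [0.15,-0.29,0]
    - [0.2,-0.34,0]
  angular:
    - [0,0,0]
    - [0,0,0]
    - [0,0,0]
    - [0,0,0]
    - [0,0,0]

```text
clock: 14.6
ee_pos: [0.5586, -0.0824, 0.04]
tcp_rot: [-2.175, -2.266, 0.0]
ft_force: [1.1, -0.9, 0.7]
opening: -0.002
gripper_force: 0.3
```

```bash
python3 -c "from l import *;latch()"
```

```text
[ 0.5586 -0.0824  0.04  ]
scene arm 14 [ 0.5881 -0.0419  0.0611] latch angle 1.05
side post 4 [ 0.5433 -0.0743  0.0782] latch angle 1.0
side arm 7 [ 0.546  -0.0674  0.0579] latch angle 1.06
wrist post 1100 [ 0.5531 -0.0617  0.0891] latch angle 1.08
wrist arm 3433 [ 0.5776 -0.047   0.0594] latch angle 1.09
```

Now 1.08 rad; the last part goes slowly, mostly forward.

servo_tool:
  travel:
    - [0.05,-0.05,0]
    - [0.1,-0.09,0]
    - [0.15,-0.12,0]
    - [0.2,-0.15,0]
    - [0.24,-0.16,0]
  angular:
    - [0,0,0]
    - [0,0,0]
    - [0,0,0]
    - [0,0,0]
    - [0,0,0]

```text
clock: 15.25
ee_pos: [0.5417, -0.059, 0.04]
tcp_rot: [-2.175, -2.266, 0.001]
ft_force: [-1.4, -1.7, 0.4]
opening: 0.004
gripper_force: 0.5
```

servo_tool:
  travel:
    - [0.02,-0.02,0]
    - [0.04,-0.02,0]
    - [0.05,-0.02,0]
    - [0.05,-0.02,0]
  angular:
    - [0,0,0]
    - [0,0,0]
    - [0,0,0]
    - [0,0,0]

```text
clock: 15.65
ee_pos: [0.5401, -0.0544, 0.0399]
tcp_rot: [-2.175, -2.266, 0.0]
ft_force: [-1.0, -1.6, -0.4]
opening: 0.001
gripper_force: 0.0
```

```bash
python3 -c "from l import *;latch()"
```

```text
[ 0.5401 -0.0544  0.0399]
scene arm 22 [ 0.5685 -0.034   0.0606] latch angle 1.56
side arm 25 [ 0.5821 -0.0361  0.0577] latch angle 1.43
wrist post 1081 [ 0.5421 -0.0335  0.089 ] latch angle 1.59
wrist arm 3239 [ 0.5713 -0.0303  0.0591] latch angle 1.66
```

servo_tool:
  travel:
    - [0.01,0,0]
    - [0.02,0,0]
    - [0.03,0,0]
    - [0.03,0,0]
  angular:
    - [0,0,0]
    - [0,0,0]
    - [0,0,0]
    - [0,0,0]

```text
clock: 16.2
ee_pos: [0.5399, -0.0514, 0.0399]
tcp_rot: [-2.175, -2.266, 0.0]
ft_force: [-1.1, 0.5, -0.2]
opening: -0.003
gripper_force: 0.1
```

servo_tool:
  travel:
    - [0.01,0,0]
    - [0.02,0,0]
    - [0.02,0,0]
  angular:
    - [0,0,0]
    - [0,0,0]
    - [0,0,0]

```text
clock: 16.5
ee_pos: [0.5399, -0.0494, 0.04]
tcp_rot: [-2.175, -2.267, -0.0]
ft_force: [-1.0, 0.8, -0.3]
opening: 0.004
gripper_force: 0.0
```

```bash
python3 -c "from l import *;latch()"
```

```text
[ 0.5399 -0.0494  0.04  ]
scene arm 23 [ 0.5719 -0.0307  0.0611] latch angle 1.65
side arm 29 [ 0.5813 -0.0347  0.0579] latch angle 1.49
wrist post 1054 [ 0.5416 -0.0288  0.089 ] latch angle 1.66
wrist arm 3200 [ 0.571  -0.0272  0.0591] latch angle 1.76
```

Run:
```python
from b import *
board('7')
w=load("w7");cv2.imwrite("pics/w7.png",w["color"][:,:,::-1])
```

```text
16.65 [ 0.5401 -0.0494  0.0401] [ 1.4  0.1 -0.5]
scene 931 z 0.0568 y [-0.0152  0.1775] ((497.80810546875, 81.06240844726562), (155.8487091064453, 203.39474487304688), 2.715390205383301)
side 1124 z 0.0554 y [-0.0222  0.1809] ((494.76849365234375, 83.35792541503906), (166.47366333007812, 211.61398315429688), 2.0574331283569336)
wrist z 0.0043
```

View pics/w7.png

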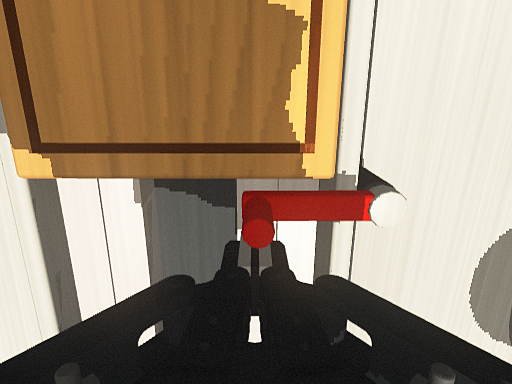

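The arm (row 193 at its tip, 191 near the pivot) lies parallel to the board's rear edge (row 178) with a small gap, so the latch is closed. Backing off and rising.

servo_tool:
  travel:
    - [-0.1,0,0]
    - [-0.3,0,0]
    - [-0.3,0,-0.3]
    - [-0.3,0,-0.8]
    - [-0.3,0,-1]
  angular:
    - [0,0,0]
    - [0,0,0]
    - [0,0,0]
    - [0,0,0]
    - [0,0,0]

```text
clock: 17.3
ee_pos: [0.5432, -0.0811, 0.1438]
tcp_rot: [2.174, 2.262, 0.005]
ft_force: [0.5, 1.0, 1.1]
opening: 0.0
gripper_force: 0.0
```

servo_tool:
  travel:
    - [0,0,0]
    - [0,0,0]
    - [0,0,0]
  angular:
    - [0,0,0]
    - [0,0,0]
    - [0,0,0]

```text
clock: 17.6
ee_pos: [0.54, -0.0798, 0.1387]
tcp_rot: [-2.175, -2.265, 0.003]
ft_force: [-0.9, 0.4, 0.2]
opening: 0.001
gripper_force: 0.0
```

Run:
```python
from b import *
from l import latch
board('8');latch()
w=load("w8");P=cloud(w);h=cv2.cvtColor(w["color"],cv2.COLOR_RGB2HSV).astype(int)
m=((h[...,0]<4)|(h[...,0]>174))&(h[...,1]>150)&(abs(P[...,2]-.0595)<.004)&(P[...,0]<.6)&(P[...,0]>.555)
p=P[m];print("arm slope",len(p),np.polyfit(p[:,0],p[:,1],1),"arm y",p[:,1].min(),p[:,1].max())
```

```text
17.6 [ 0.54   -0.0798  0.1387] [-0.9  0.4  0.2]
scene 1185 z 0.0569 y [-0.0175  0.1774] ((496.692138671875, 80.12628173828125), (159.0061798095703, 200.48760986328125), 2.4131174087524414)
side 1298 z 0.0554 y [-0.0222  0.1794] ((495.00201416015625, 78.79910278320312), (168.0375518798828, 213.49066162109375), 2.357339382171631)
wrist z 0.0294
[ 0.5403 -0.0796  0.1388]
scene post 10 [ 0.5426 -0.0344  0.0837] latch angle 1.57
scene arm 29 [ 0.5671 -0.0305  0.0608] latch angle 1.65
side post 10 [ 0.5387 -0.0367  0.0876] latch angle 1.54
side arm 58 [ 0.5668 -0.0344  0.0585] latch angle 1.55
wrist post 320 [ 0.5414 -0.0305  0.0889] latch angle 1.63
wrist arm 1173 [ 0.5722 -0.029   0.059 ] latch angle 1.7
arm slope 999 [ 0.03897994 -0.05196943] arm y -0.0369004187109282 -0.022240607404272538
```

```bash
python3 -c "from plant import *;print(close_job())"
```

```text
the job is handed in; nothing more can be done
None
```

The board is level in the notches, the red latch is closed behind it at about 1.57 rad, the arm is clear of everything, and the job is handed in; no verdict came back.

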